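Unhook the drained parts basket and seat it on the spin dryer's spindle

TASK

The wide, low parts basket has finished draining: lift its bail up past the tip of its deep hook, draw it off towards the front without snagging or tugging the hook, and lower it into the well of the spin dryer. Press only lightly and turn the basket by its bail until its slotted hub drops over the spindle's cross pin and it sits fully home, level; then let go. Go gently with the hook and the spindle, and leave the small basket on its hook and everything else where it is.

Things in the scene. Friction and masses are not known exactly. Their poses are not given: they have to be found in the camera images.
- basket_center (a point): the basket to move: stainless wire, 180 to 370 g, 121 mm high in all, round body 70 mm in diameter with a flat lid 44 mm above its underside; below the body a square hub, above it a rigid bail. The point is on the axis, 60.5 mm above the underside; z is up, y runs along the bail's crossbar. At the start it hangs by the crossbar on one of the two hooks, free to swing
- basket_bail (a point): centre of that bail's crossbar, 119.5 mm above the basket's underside; axes as the basket. The bail is an inverted U of flat strap 14 mm wide (along x), 3 mm thick: a flat crossbar (3 mm) and two upright legs down to the lid, outer faces 40 mm apart along y. Grip both legs from above just under the crossbar, closing along y
- basket_hub (a point): centre of the basket's underside; axes as the basket. The hub is 44 x 44 mm and 14 mm high, with a cross of two open slots 9 mm wide in its underside, along the basket's x and y; the crossing clears a 10 mm shaft
- rack: fixed steel drain rack: drip tray 170 x 290 mm, 14 mm high, two posts and a rail (183 mm high) at the back, two deep U-shaped hooks of 6 mm bar at y = -70 and +70 mm. Origin at the centre of the tray's underside; y along the rail, z up; -x is the open front, where a basket is drawn off. Either basket may be on either hook. The hooks bend if loaded with more than 25 N
- hook_left (a point): top of the seat of the rack's +y hook, 160 mm above the bench; axes as the rack. In front, at x = -14.5 mm, its prong rises to a ball tip (8 mm) whose top is 30 mm above this point; behind, at x = +14.5 mm, the shank rises 18 mm and runs back to the rail. The strap has about 4 mm of play before and behind
- hook_right (a point): the same point of the rack's -y hook, which is alike
- dryer: fixed spin dryer: white casing 176 x 176 mm, 100 mm high, its top open with a round well 86 mm in diameter, 66 mm deep. Origin at the centre of the casing's underside, z up; the well and the spindle in it are on this axis. The spindle must not be loaded with more than 25 N; its brake holds it against about 0.15 N m, so a light press leaves it still, a heavy one drags it round
- dryer_seat (a point): on the axis at the flat top of the spindle's 48 mm flange, 50 mm above the bench: the centre of the basket's underside comes here when fully home; axes as the dryer. A 10 mm shaft rises from it, straight for 22 mm, then a tapered nose that ends 33.5 mm above this point
- dryer_pin (a point): on the axis, level with the top of the round cross pin through the shaft (6 mm thick, 38 mm long, 10 mm above the flange); axes as the dryer. The pin's direction differs every time and is NOT measured. The hub fits it at four turns 90 degrees apart, within about 5 degrees; elsewhere the basket stops on the pin, 10 mm above home
- small_basket_center (a point): the other hanging basket: stainless wire, narrow and tall (50 mm diameter, 52 mm body, flat bottom, no hub), with the same 40 mm bail; not part of the job. The point is half-way up the 121 mm overall height
- spare_lid_center (a point): spare aluminium basket lid, 32 mm disc with a small knob, 12 mm high in all, lying in the drip tray between the hooks; the point is half-way up
- cork_block: cork cylinder 44 mm in diameter, 28 mm high, standing on the bench; origin at the centre of its underside
- movement: watch movement with white dial on a black holder, 44 mm in diameter, 17 mm high; origin at the centre of its underside
- parts_dish: turquoise round dish with compartments, 124 mm in diameter, 20 mm high; origin at the centre of its underside
- tweezers: steel tweezers 135 mm long, 7 mm high, lying on the bench along their x axis; origin on the bench near the middle
- screwdriver: thin watchmaker's screwdriver 113 mm long, 11 mm high, lying along its x axis; origin on the bench near the middle
- tin: round aluminium tin 54 mm in diameter, 20 mm high; origin at the centre of its underside

How it is judged:
On the way, in this order (a step that is already met when the one before it is completed fails the run):
1. the basket is off its hook: the bail raised above the hook tips and drawn out in front of the prong (x of basket_bail in the frame of rack below -0.03 m and z of basket_bail in the frame of rack above 0.185 m and contact force between basket and rack below 0.2 N), for 0.1 s.
2. the basket is in the dryer's well, over the spindle (horizontal distance between basket_center and dryer_seat below 0.008 m and z of basket_center in the frame of dryer_seat below 0.0855 m), for 0.1 s.
At the end, for the whole second after the job is handed in: The wide basket stands home on the spindle: underside within 3 mm of the flange, axis within 5 mm of the spindle's, level within 0.06 rad, at rest, released. The small basket still hangs on its hook; it and all other loose things are within 20 mm of where they began (horizontal distance between basket_center and dryer_seat below 0.005 m and z of basket_center in the frame of dryer_seat below 0.0635 m and angle between basket_center's own z axis and vertical below 0.06 rad and linear speed of basket below 0.01 m/s and z of small_basket_center in the frame of rack above 0.095 m and distance of each of small_basket_center, spare_lid_center, cork_block, movement, parts_dish, tweezers, screwdriver, tin from where it was at the start of the episode below 0.02 m); the robot touches nothing.
It fails at once if the basket pulls or pushes on the drain rack with more than 25 N (contact force between basket and rack above 25 N).
It fails at once if the basket presses on the dryer or its spindle with more than 25 N (contact force between basket and dryer above 25 N).
It fails at once if a bystander is moved by more than 20 mm (distance of any of small_basket_center, spare_lid_center, cork_block, movement, parts_dish, tweezers, screwdriver, tin from where it was at the start of the episode above 0.02 m).
It also fails if it takes over 72 s, if anything falls off the work surface, if the arm or the gripper's body presses on something with over 40 N, if the wrist force passes 120 N, or if a joint passes its speed limit or range.

ROBOT

A 7-joint arm with a two-finger parallel gripper is mounted at the origin on the work surface. World frame = base frame: x ahead of the robot, y to its left, z up, the work surface at z = 0. Lengths are in m, angles in rad, forces in N, time in s.
With the tool pointing down it reaches from about 0.4 to 0.875 m from the base axis. Payload 19.3 kg.
Tool frame: the origin (TCP) lies midway between the tips of the shut fingers; the grasp point (between the pads) lies 19 mm behind it; x points along the fingers, y is the direction in which the jaws open and shut, and the axes are right-handed (so a half turn about x gives the same grasp; the last joint's range is limited). The gripper opens to 85 mm and grips with 20 to 120 N. Pads are 22 mm wide; open, the fingers measure 114 mm over their backs; the gripper's body (76 mm by 85 mm) begins 54 mm behind the grasp point. The pads swing forward as they close: fully open they stand 13 mm farther back than shut.
Start: joints at [-1.342, 0.521, -0.036, 1.599, 0.021, 1.021, -0.113], TCP at [0.184, 0.597, 0.231] pointing down, gripper open.
Joint ranges: [-2.91, 2.91], [-0.3, 2.13], [-1.5, 1.42], [0.17, 2.43], [-1.26, 4.41], [0.16, 1.93], [-2.52, 2.52]. Speed limits (rad/s): [1.89, 1.89, 2.39, 2.39, 3.01, 3.01, 3.01].

INTERFACE

Orientations are given as [roll, pitch, yaw] about the fixed x, y, z axes, in that order (R = Rz(yaw) Ry(pitch) Rx(roll)).
In Python, from workcell import telemetry, vision, workorder gives the robot as it stands. The module is installed in compiled form; this text tells all that it offers.
- The arm moves only by the tool play_rows, never from a script. Its argument "deltas" is a list of rows, each a list of 7 numbers: the shift along the world's x, y, z in mm, then the turn, a rotation vector about the world's x, y, z in degrees, then the finger opening in mm, from 0 to 85.4. In form: [[x, y, z, wx, wy, wz, jaw], ...]. A call has 1 to 8 rows; each row shifts and turns the commanded pose from where the row before left it; what a row does not reach is not made up. A row lasts 1/8 s, in which the tool goes at most 62.5 mm and 10.7 degrees, less where a joint would pass 70% of its speed; a pose out of reach is approached as far as the arm can. A call with a gripper value outside its range is refused whole. The fingers move at their own pace and stop on an object; "grip_force" is the grip in N (left out, the last holds). Time passes only in rows, so rows that do not move let the fingers close. It gives the time, the measured TCP pose, the force and the opening at its end, in the units of the state.
- telemetry.observe(): the state, without advancing time (a new reading comes with each control period).
- vision.grab_frame(name): name is "scene" or "top" or "wrist"; returns the picture (420x560x3 uint8, red, green, blue); there is no depth.
- vision.camera_info(name): a dict with "mtx" (3x3 intrinsics, pixels), "k1" (the pictures are not rectified: a ray, as slopes to the right and down, at radius r is drawn at 1 + k1 r^2 times it, then the intrinsics apply), "rvec" (rotation vector, rad) and "tvec" (3), from world to camera coordinates, as OpenCV has them. Camera axes: x right, y down, z forward; pixel columns grow to the right and rows downward; lengths in m; the calibration is good to about 2 mm. A picture is of the moment at which its call begins: read the wrist's pose just before it. camera_info takes no time and is no camera call; for the wrist camera it gives the pose at the moment of the call.
- workorder.job_done(): hands the job in, once; it reports no verdict.
The state is a dict: "clock": time; "qpos": joint angles; "qd": joint speeds; "joint_efforts": joint torques, N m; "position": TCP position; "tool_rot": TCP orientation; "force": force on the tool from outside, world axes, zero at the start; "moment": the same for the moment, N m; "grip_width": finger opening in m.
Only numpy, scipy, OpenCV 4.12 (cv2) and the standard library are available. Lean on these libraries where they do the work, as an engineer would, in place of code of your own. Each camera call takes 0.05 s, during which the arm holds its last target. There are 200 camera calls.

## Working session

There is one attempt and no reset: what is moved stays moved. The work goes in short steps, Python scripts to look and compute and a tool call to move; the robot and the scene stay as the last step left them, time stands still between calls to the robot, and variables do not carry over. Pictures are saved under pics/ and viewed, about 8 in all and at most 12, crops included, and the job is handed in when it is done.

Besides the shell and the picture viewer there is one more tool, called by a JSON object that holds its "fn" and its "kwargs". play_rows: Moves the arm, as the interface text tells. Its arguments: {"type":"object","properties":{"deltas":{"type":"array","items":{"type":"array","items":{"type":"number"}}},"grip_force":{"type":"number"}},"required":["deltas"]}

```bash
mkdir -p pics; cat > h.py <<'E'
import numpy as np, cv2
from workcell import telemetry, vision, workorder
def cam(n):
    c=vision.camera_info(n);K=np.array(c['mtx'],float);R=cv2.Rodrigues(np.array(c['rvec'],float))[0];t=np.array(c['tvec'],float).ravel()
    return K,float(c['k1']),R,t
def ray(n,u,v,C=None):
    K,k,R,t=C or cam(n);d=np.array([(u-K[0,2])/K[0,0],(v-K[1,2])/K[1,1]]);s=d.copy()
    for _ in range(30): s=d/(1+k*(s@s))
    return -R.T@t, R.T@np.array([s[0],s[1],1])
def plane(n,u,v,z,C=None):
    o,d=ray(n,u,v,C);return o+d*(z-o[2])/d[2]
def proj(n,P,C=None):
    K,k,R,t=C or cam(n);p=R@np.asarray(P,float)+t;s=p[:2]/p[2];s=s*(1+k*s@s);return K[:2,:2]@s+K[:2,2]
def tri(rs):
    A=0;b=0
    for o,d in rs:
        d=d/np.linalg.norm(d);M=np.eye(3)-np.outer(d,d);A=A+M;b=b+M@o
    return np.linalg.solve(A,b)
def shot(n,f):
    im=vision.grab_frame(n);cv2.imwrite('pics/'+f,im[:,:,::-1]);return im
E
python3 - <<'E'
from h import *
for n in('scene','top'):
    shot(n,n+'0.png');K,k,R,t=cam(n);print(n,K[0,0],k,-R.T@t,R[2])
a=cv2.imread('pics/scene0.png');print(telemetry.observe())
E
```

```text
scene 444.30279961910645 -0.043771214814248754 [ 0.8538139  -0.51373474  0.71460115] [-0.33875256  0.61297036 -0.71380252]
top 419.1776287445498 0.03284334584986185 [0.51305138 0.01064102 1.14461261] [ 0.04839683 -0.01707092 -0.9986823 ]
{'clock': 0.1, 'qpos': array([-1.34221234,  0.52197517, -0.03632426,  1.59992027,  0.02118697,
        1.02109334, -0.11281194]), 'qd': array([-0.00046803, -0.00119475,  0.00014715, -0.00127947, -0.00152925,
       -0.00046845,  0.00126116]), 'joint_efforts': array([ 3.53661198e-03, -9.28483272e+01,  1.98440664e+00, -3.70528042e+01,
        1.82179094e-02,  5.32631966e-03,  6.77149660e-05]), 'position': array([0.18391869, 0.59702555, 0.23078138]), 'tool_rot': array([-1.51129066,  1.56978461, -1.81010769]), 'force': array([-0.57003867, -0.82217245,  0.08143629]), 'moment': array([ 0.00879477,  0.03465437, -0.00563545]), 'grip_width': 0.08552091759090562}
```

View pics/scene0.png

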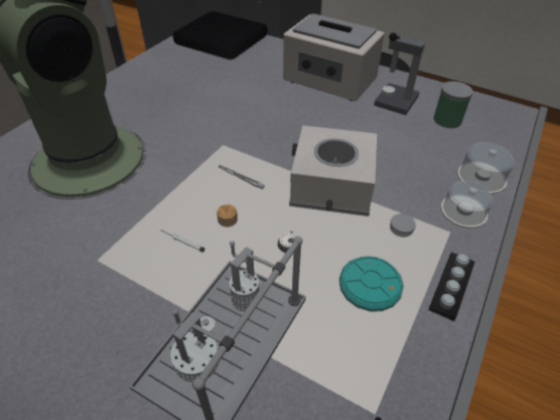

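View pics/top0.png

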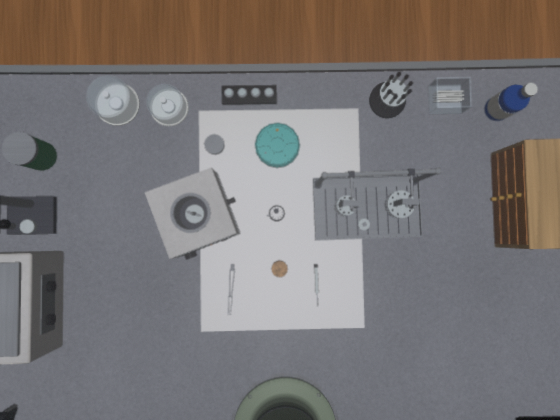

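The scene view shows the rack in front with the wide basket on its near hook (lid ~ (193,350)) and the dryer at (335,160). In the top view the wide basket is at (403,203), the small one at (347,205), and the dryer well at (192,212).

```bash
python3 - <<'E'
import cv2,numpy as np
t=cv2.imread('pics/top0.png');s=cv2.imread('pics/scene0.png')
a=cv2.resize(t[155:255,305:445],(560,400),interpolation=cv2.INTER_CUBIC)
b=cv2.resize(t[160:265,140:245],(240,240),interpolation=cv2.INTER_CUBIC)
c=cv2.resize(s[225:420,130:310],(520,563),interpolation=cv2.INTER_CUBIC)
cv2.imwrite('pics/c1.png',a*1);
o=np.zeros((600,800,3),np.uint8);o[:563,:520]=c;d=cv2.resize(t[185:240,165:220],(275,275),interpolation=cv2.INTER_CUBIC);o[:275,522:797]=d
o[280:555,522:797]=cv2.resize(s[130:200,300:370],(275,275),interpolation=cv2.INTER_CUBIC)
cv2.imwrite('pics/c2.png',np.clip(o*1.4,0,255).astype(np.uint8))
E
```

```text
(no output)
```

View pics/c1.png

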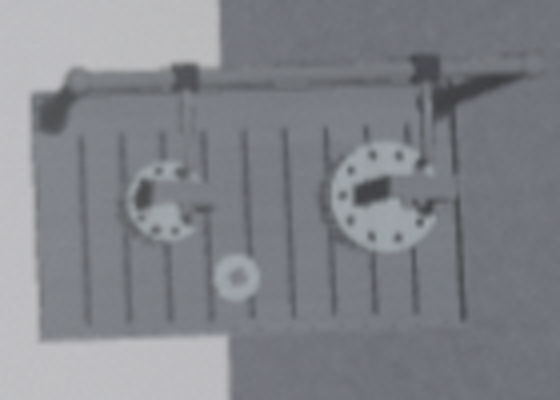

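View pics/c2.png

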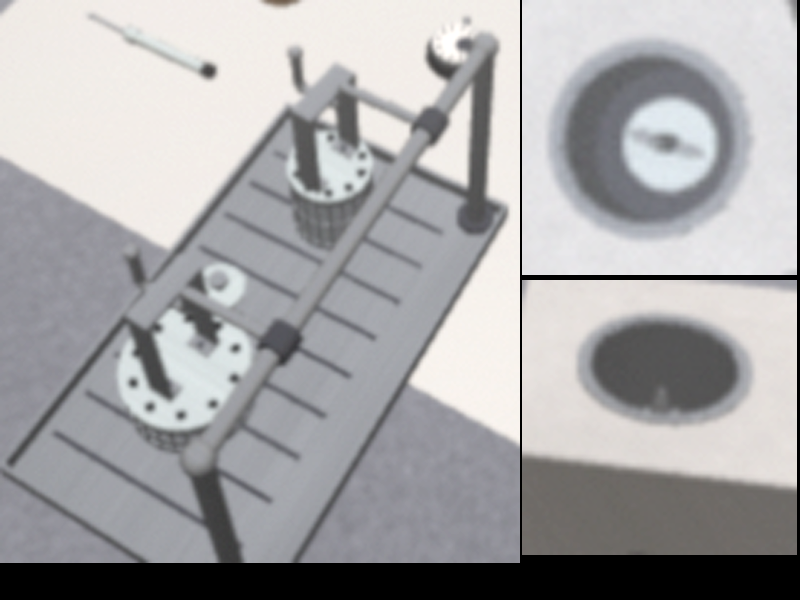

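Crops: in the top view the wide crossbar is centred at about (410.7,202.2). In the scene view it is at about (189,325). The pin is visible in the top view from (186,211) to (201,216).

```bash
python3 - <<'E'
from h import *
T=lambda x,y:(305+x/4-.4,155+y/4-.4)
p=lambda *a:np.round(plane(*a),4)
S=lambda x,y:(130+x/2.889-.3,225+y/2.889-.3)
b=T(423,189);print('bail top',p('top',*b,.163))
s=S(170,290);print('bail scene',p('scene',*s,.163),'tri',tri([ray('top',*b),ray('scene',*s)]))
print('small',p('top',*T(181,194),.163))
for n,q in dict(BL=(33,95),FL=(40,340)).items(): print(n,p('top',*T(*q),.014))
for n,q in dict(cL=(185,76),cR=(425,68)).items(): print(n,p('top',*T(*q),.178))
D=lambda x,y:(165+(x-522)/5-.4,185+y/5-.4)
a=p('top',*D(628,131),.06);c=p('top',*D(703,155),.06);print('pin',a,c,(a+c)/2,np.degrees(np.arctan2(*(c-a)[[1,0]])))
print('rimcentre',p('top',*D(648,139),.1),'flange',p('top',*D(670,144),.05))
# casing top by mask
im=cv2.imread('pics/top0.png')
for q in [(145,193),(211,169),(237,236),(172,258)]: print('corner',p('top',*q,.1))
E
```

```text
bail top [ 0.5868 -0.3037  0.163 ]
bail scene [ 0.591  -0.3035  0.163 ] tri [ 0.58831494 -0.30344162  0.16038675]
small [ 0.5863 -0.1613  0.163 ]
BL [ 0.6665 -0.0885  0.014 ]
FL [ 0.5004 -0.0897  0.014 ]
cL [ 0.6539 -0.1627  0.178 ]
cR [ 0.6561 -0.3023  0.178 ]
pin [0.5812 0.2453 0.06  ] [0.5682 0.207  0.06  ] [0.5747  0.22615 0.06   ] -108.7485269715594
rimcentre [0.5745 0.2268 0.1   ] flange [0.5747 0.2258 0.05  ]
corner [0.6246 0.3367 0.1   ]
corner [0.6822 0.1734 0.1   ]
corner [0.5139 0.1107 0.1   ]
corner [0.4627 0.2711 0.1   ]
```

```bash
python3 - <<'E'
from h import *
from scipy.spatial.transform import Rotation as Ro
o=telemetry.observe();R=Ro.from_euler('xyz',o['tool_rot']).as_matrix();print(np.round(R,3))
K,k,Rc,t=cam('wrist');print(K[0,0],R.T@(-Rc.T@t-o['position']),'\n',np.round(Rc@R,3))
E
```

```text
[[-0.     0.294  0.956]
 [-0.001  0.956 -0.294]
 [-1.    -0.001  0.   ]]
296.26656751423246 [-0.14324116 -0.00090975 -0.06979217] 
 [[-0.     1.     0.001]
 [-0.277 -0.001  0.961]
 [ 0.961  0.     0.277]]
```

{"fn": "play_rows", "kwargs": {"deltas": [[40,-40,0,0,0,0,85],[40,-40,0,0,0,0,85],[40,-40,0,0,0,0,85],[40,-40,0,0,0,0,85],[40,-40,0,0,0,0,85],[40,-40,0,0,0,0,85],[40,-40,0,0,0,0,85],[40,-40,0,0,0,0,85]]}}

```text
clock: 1.1
position: [0.505, 0.2758, 0.2312]
tool_rot: [-2.551, 1.57, -2.85]
force: [-0.2, 0.5, 0.2]
grip_width: 0.0853
```

{"fn": "play_rows", "kwargs": {"deltas": [[25,-28,0,0,0,0,85],[25,-28,0,0,0,0,85],[0,0,0,0,0,0,85],[0,0,0,0,0,0,85]]}}

```text
clock: 1.6
position: [0.5536, 0.2217, 0.231]
tool_rot: [-2.915, 1.57, 3.07]
force: [-0.2, 0.8, 0.1]
grip_width: 0.0848
```

```bash
python3 - <<'E'
from h import *
C=cam('wrist');np.save('pics/C1.npy',np.array([C[0].ravel().tolist()+[C[1]]+C[2].ravel().tolist()+C[3].tolist()]))
im=shot('wrist','w1.png');print(telemetry.observe()['position'],proj('wrist',[.5747,.226,.06],C))
u,v=proj('wrist',[.5747,.226,.06],C).astype(int);print(u,v)
cv2.imwrite('pics/w1c.png',cv2.resize(im[max(v-75,0):v+75,max(u-100,0):u+100,::-1],(800,600),interpolation=cv2.INTER_CUBIC))
E
```

```text
[0.55337914 0.22211546 0.23110084] [288.56868305 206.55037823]
288 206
```

View pics/w1c.png

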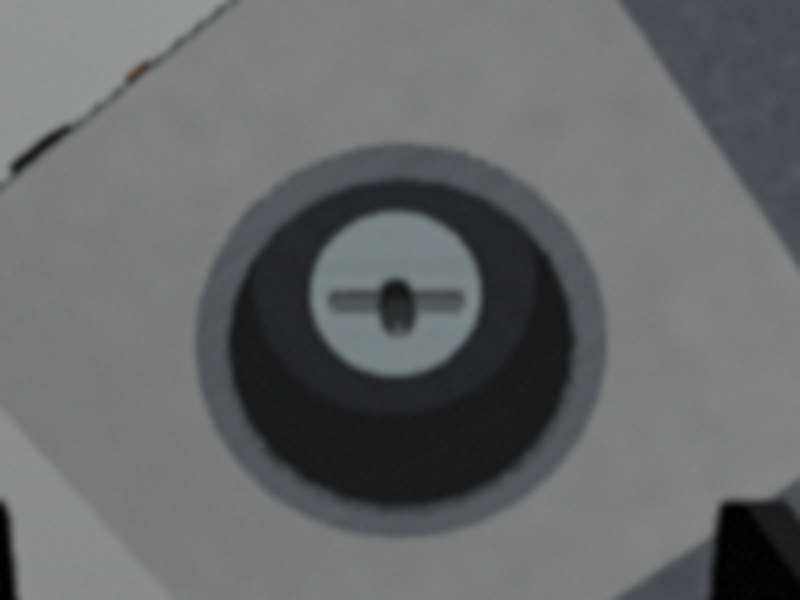

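The wrist crop shows the flange at (396,294), the pin level from (330,300) to (464,300), and the rim ring centred at about (401,340).

```bash
python3 - <<'E'
from h import *
a=np.load('pics/C1.npy')[0];C=(a[:9].reshape(3,3),a[9],a[10:19].reshape(3,3),a[19:])
q=lambda x,y:(188+x/4-.4,131+y/4-.4)
p=lambda x,y,z:np.round(plane('wrist',*q(x,y),z,C),4)
print('flange',p(396,294,.05),'ring',p(401,340,.1))
l,r=p(330,300,.058),p(464,300,.058);print(l,r,(l+r)/2,np.hypot(*(l-r)[:2]),np.degrees(np.arctan((r-l)[0]/-(r-l)[1])))
print([ (p(*e,.1)) for e in [(197,340),(606,340),(401,143),(401,537)]])
E
```

```text
flange [0.5741 0.2242 0.05  ] ring [0.572  0.2247 0.1   ]
[0.5682 0.2067 0.058 ] [0.5791 0.2421 0.058 ] [0.57365 0.2244  0.058  ] 0.03704011339075515 -17.114101692109124
[array([0.5574, 0.1774, 0.1   ]), array([0.5867, 0.2723, 0.1   ]), array([0.5262, 0.2384, 0.1   ]), array([0.6226, 0.2096, 0.1   ])]
```

{"fn": "play_rows", "kwargs": {"deltas": [[-8,-55,0,0,0,4.5,85],[-8,-55,0,0,0,4.5,85],[-8,-55,0,0,0,4.5,85],[-8,-55,0,0,0,4.2,85],[0,-55,0,0,0,0,85],[0,-55,0,0,0,0,85],[0,-55,0,0,0,0,85],[0,-55,0,0,0,0,85]]}}

```text
clock: 2.65
position: [0.5222, -0.2192, 0.2315]
tool_rot: [0.495, 1.57, 0.507]
force: [0.5, 0.1, 0.0]
grip_width: 0.0847
```

{"fn": "play_rows", "kwargs": {"deltas": [[16,-43,0,0,0,0,85],[16,-42,0,0,0,0,85],[0,0,0,0,0,0,85],[0,0,0,0,0,0,85]]}}

```text
clock: 3.15
position: [0.5542, -0.3023, 0.231]
tool_rot: [1.962, 1.57, 1.974]
force: [0.4, 0.8, -0.6]
grip_width: 0.0848
```

```bash
python3 - <<'E'
from h import *
C=cam('wrist');np.save('pics/C2.npy',np.array([C[0].ravel().tolist()+[C[1]]+C[2].ravel().tolist()+C[3].tolist()]))
im=shot('wrist','w2.png');o=telemetry.observe();print(o['position'],o['tool_rot'],o['qpos'],proj('wrist',[.5875,-.3035,.163],C))
cv2.imwrite('pics/w2c.png',cv2.resize(im[120:420,80:480,::-1],(800,600),interpolation=cv2.INTER_CUBIC))
E
```

```text
[ 0.55422686 -0.30207935  0.23124836] [1.70595847 1.57004939 1.71777256] [ 0.32342654  0.53531195  0.12304984  1.58792441 -0.07412846  1.02331119
  2.05067641] [277.61447976 260.21392019]
```

View pics/w2c.png

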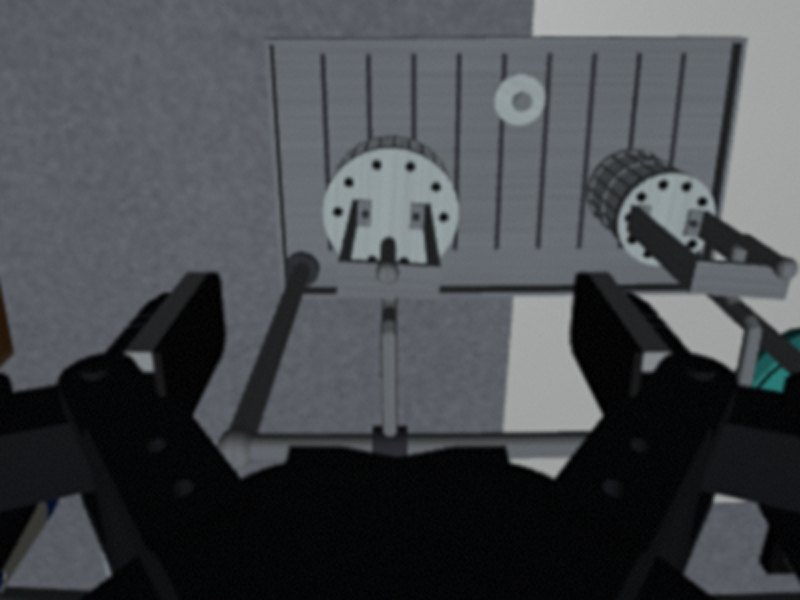

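The wide bail's crossbar shows at crop corners (340,265)–(440,295), centre (389,280), parallel to the jaw axis, and the fingers are open on either side.

```bash
python3 - <<'E'
from h import *
a=np.load('pics/C2.npy')[0];C=(a[:9].reshape(3,3),a[9],a[10:19].reshape(3,3),a[19:])
q=lambda x,y:(80+x/2-.25,120+y/2-.25)
p=lambda x,y,z:np.round(plane('wrist',*q(x,y),z,C),4)
print('bar',p(389,280,.163),[p(*e,.163) for e in [(340,265),(440,265),(440,295),(336,295)]])
print('tip',p(387,270,.188),'small',p(741,281,.163),'lid c',p(390,203,.0855))
E
```

```text
bar [ 0.5871 -0.3061  0.163 ] [array([ 0.5809, -0.3252,  0.163 ]), array([ 0.5805, -0.2864,  0.163 ]), array([ 0.5934, -0.286 ,  0.163 ]), array([ 0.5939, -0.327 ,  0.163 ])]
tip [ 0.5712 -0.3066  0.188 ] small [ 0.5868 -0.1662  0.163 ] lid c [ 0.5815 -0.3066  0.0855]
```

{"fn": "play_rows", "kwargs": {"deltas": [[16,-2,0,0,0,0,75],[17,-1,0,0,0,0,70],[0,0,-25,0,0,0,65],[0,0,-25,0,0,0,65],[0,0,-25,0,0,0,65],[0,0,-18,0,0,0,65],[0,0,-9,0,0,0,65],[0,0,0,0,0,0,60]]}}

```text
clock: 4.2
position: [0.587, -0.3064, 0.1292]
tool_rot: [2.705, 1.57, 2.716]
force: [0.3, -0.1, 0.3]
grip_width: 0.06
```

{"fn": "play_rows", "kwargs": {"deltas": [[0,0,0,0,0,0,52],[0,0,0,0,0,0,47],[0,0,0,0,0,0,44],[0,0,0,0,0,0,41],[0,0,0,0,0,0,36],[0,0,0,0,0,0,30],[0,0,0,0,0,0,30]], "grip_force": 25}}

```text
clock: 5.08
position: [0.5872, -0.3068, 0.1296]
tool_rot: [-0.495, 1.57, -0.485]
force: [-0.5, 1.2, 5.6]
grip_width: 0.0398
```

```bash
python3 - <<'E'
from h import *
C=cam('wrist');im=shot('wrist','w3.png');o=telemetry.observe();print(o['position'],o['tool_rot'],o['force'],o['grip_width'])
cv2.imwrite('pics/w3c.png',cv2.resize(im[120:420,80:480,::-1],(800,600),interpolation=cv2.INTER_CUBIC))
np.save('pics/C3.npy',np.array([C[0].ravel().tolist()+[C[1]]+C[2].ravel().tolist()+C[3].tolist()]))
E
```

```text
[ 0.58721093 -0.3068386   0.12961779] [-0.47411775  1.57018937 -0.46404967] [-0.3303995   0.07237402  6.16338759] 0.04012450546510642
```

View pics/w3c.png

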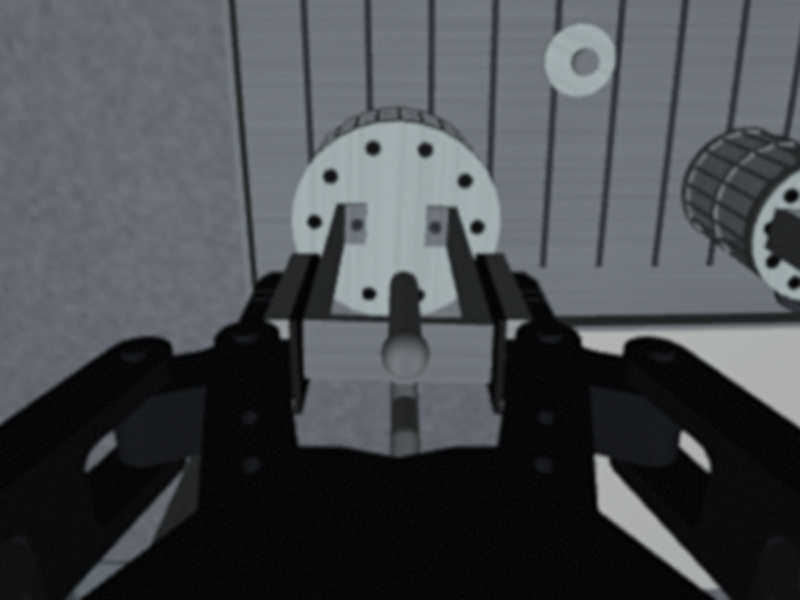

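The picture shows both pads on the legs, with the crossbar centred at about (398,350) and the hook ball clear in the middle. Next is the lift.

{"fn": "play_rows", "kwargs": {"deltas": [[0,0,3,0,0,0,30],[0,0,5,0,0,0,30],[0,0,5,0,0,0,30],[0,0,6,0,0,0,30],[0,0,6,0,0,0,30],[0,0,7,0,0,0,30],[0,0,7,0,0,0,30],[0,0,7,0,0,0,30]], "grip_force": 40}}

```text
clock: 6.12
position: [0.587, -0.3067, 0.1758]
tool_rot: [-0.489, 1.571, -0.479]
force: [0.7, -0.3, -1.7]
grip_width: 0.0396
```

```bash
python3 - <<'E'
from h import *
a=np.load('pics/C3.npy')[0];C=(a[:9].reshape(3,3),a[9],a[10:19].reshape(3,3),a[19:])
q=lambda x,y:(80+x/2-.25,120+y/2-.25)
p=lambda x,y,z:np.round(plane('wrist',*q(x,y),z,C),4)
print('bar',[p(*e,.163) for e in [(398,350),(302,318),(494,318),(300,382),(496,382)]])
o=telemetry.observe();print(o['position'],o['force'],o['moment'])
E
```

```text
bar [array([ 0.5869, -0.3077,  0.163 ]), array([ 0.5795, -0.3277,  0.163 ]), array([ 0.5792, -0.2878,  0.163 ]), array([ 0.5951, -0.3288,  0.163 ]), array([ 0.5947, -0.2865,  0.163 ])]
[ 0.58701603 -0.30670348  0.17581923] [ 0.72462021 -0.29984567 -1.67542927] [ 0.04943044 -0.01662384  0.03598664]
```

{"fn": "play_rows", "kwargs": {"deltas": [[-4,0,0,0,0,0,30],[-8,0,0,0,0,0,30],[-12,0,0,0,0,0,30],[-16,0,0,0,0,0,30],[-16,0,0,0,0,0,30],[-16,0,0,0,0,0,30],[-12,0,0,0,0,0,30],[0,0,0,0,0,0,30]]}}

```text
clock: 7.12
position: [0.5022, -0.307, 0.1755]
tool_rot: [-2.238, 1.571, -2.228]
force: [0.6, 0.4, -3.5]
grip_width: 0.0392
```

{"fn": "play_rows", "kwargs": {"deltas": [[0,0,0,0,0,0,30],[0,5,20,0,0,0,30],[0,20,20,0,0,-1,30],[0,30,10,0,0,-2,30],[0,35,0,0,0,-3,30],[0,40,0,0,0,-3,30],[0,40,0,0,0,-3,30],[0,40,0,0,0,-2,30]]}}

```text
clock: 8.12
position: [0.5034, -0.0951, 0.2253]
tool_rot: [0.177, 1.57, -0.058]
force: [1.1, -0.0, -2.9]
grip_width: 0.0393
```

```bash
python3 - <<'E'
from h import *
o=telemetry.observe();print(o['position'],o['force'],o['moment'],o['grip_width'])
from scipy.spatial.transform import Rotation as Ro
R=Ro.from_euler('xyz',o['tool_rot']).as_matrix();print(np.round(R,3),np.degrees(np.arctan2(-R[0,1],R[1,1])))
E
```

```text
[ 0.50338607 -0.09512477  0.22531701] [ 1.1140765  -0.02674005 -2.85305512] [ 0.04762995 -0.08592551  0.00399278] 0.0393009889444119
[[ 0.     0.233  0.972]
 [-0.     0.972 -0.233]
 [-1.     0.     0.   ]] -13.475916348796334
```

{"fn": "play_rows", "kwargs": {"deltas": [[9,40,0,0,0,-1,30],[9,40,0,0,0,-1,30],[9,40,0,0,0,-1,30],[9,40,0,0,0,-1,30],[9,40,0,0,0,0,30],[9,40,0,0,0,0,30],[9,40,0,0,0,0,30],[6,30,0,0,0,0,30]]}}

```text
clock: 9.12
position: [0.5723, 0.2158, 0.2251]
tool_rot: [1.912, 1.57, 1.609]
force: [0.6, 0.6, -2.9]
grip_width: 0.0394
```

{"fn": "play_rows", "kwargs": {"deltas": [[2,10,0,0,0,0,30],[0,0,0,0,0,0,30],[0,0,0,0,0,0,30],[0,0,0,0,0,0,30]]}}

```text
clock: 9.62
position: [0.5741, 0.2223, 0.2255]
tool_rot: [-0.483, 1.571, -0.788]
force: [-0.9, -0.1, -3.3]
grip_width: 0.0394
```

```bash
python3 - <<'E'
from h import *
o=telemetry.observe();print(o['position'],o['tool_rot'],o['force'],o['moment'],o['grip_width'])
a=shot('wrist','w4.png');s=shot('scene','s4.png')
print(proj('scene',[.574,.225,.18]))
u,v=proj('scene',[.574,.225,.15]).astype(int)
o=np.zeros((600,800,3),np.uint8);o[:420,:400]=a[:,80:480,::-1];o[:600,400:]=cv2.resize(s[v-75:v+75,u-50:u+50,::-1],(400,600),interpolation=cv2.INTER_CUBIC)
cv2.imwrite('pics/j4.png',o)
E
```

```text
[0.57413566 0.22227919 0.22548874] [-0.48299439  1.5705104  -0.78832784] [-0.92140151 -0.07545674 -3.25216201] [-0.0029412  -0.03801211  0.01791435] 0.039422917786935525
[338.78305206 121.54654106]
```

View pics/j4.png

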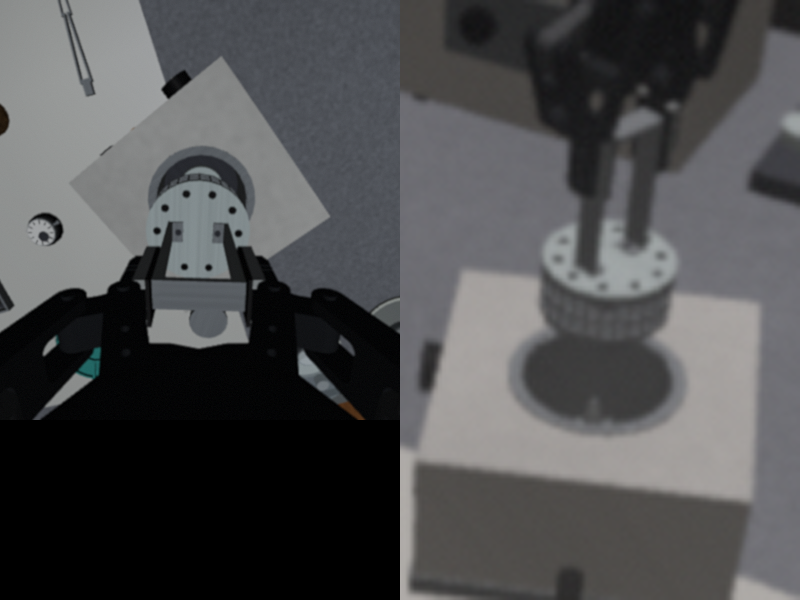

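The wrist view shows the ring centred at x≈202 and the bail at ≈200. The scene view shows the basket level above the well. I'll shift about 2 mm in +y and go down.

{"fn": "play_rows", "kwargs": {"deltas": [[0,2,-10,0,0,0,30],[0,0,-12,0,0,0,30],[0,0,-12,0,0,0,30],[0,0,-10,0,0,0,30],[0,0,-6,0,0,0,30],[0,0,0,0,0,0,30],[0,0,0,0,0,0,30]]}}

```text
clock: 10.6
position: [0.5742, 0.2253, 0.1756]
tool_rot: [0.686, 1.57, 0.382]
force: [-0.9, -0.0, -2.8]
grip_width: 0.0393
```

{"fn": "play_rows", "kwargs": {"deltas": [[0,0,-3,0,0,0,30],[0,0,-3,0,0,0,30],[0,0,-3,0,0,0,30],[0,0,0,0,0,0,30]]}}

```text
clock: 11.1
position: [0.5739, 0.2252, 0.166]
tool_rot: [-2.343, 1.57, -2.647]
force: [-0.0, -0.1, -3.1]
grip_width: 0.0395
```

{"fn": "play_rows", "kwargs": {"deltas": [[0,0,-3,0,0,0,30],[0,0,-3,0,0,0,30],[0,0,-3,0,0,0,30],[0,0,-3,0,0,0,30],[0,0,0,0,0,0,30]]}}

```text
clock: 11.72
position: [0.5739, 0.2252, 0.154]
tool_rot: [-2.337, 1.57, -2.641]
force: [-1.0, -0.3, -3.3]
grip_width: 0.0395
```

{"fn": "play_rows", "kwargs": {"deltas": [[0,0,-2,0,0,0,30],[0,0,-2,0,0,0,30],[0,0,-2,0,0,0,30],[0,0,-1,0,0,0,30],[0,0,0,0,0,0,30]]}}

```text
clock: 12.35
position: [0.574, 0.2253, 0.1472]
tool_rot: [-2.339, 1.571, -2.643]
force: [0.9, 0.5, -2.9]
grip_width: 0.0395
```

{"fn": "play_rows", "kwargs": {"deltas": [[0,0,-1,0,0,0,30],[0,0,-1,0,0,0,30],[0,0,-1,0,0,0,30],[0,0,0,0,0,0,30]]}}

```text
clock: 12.85
position: [0.574, 0.2253, 0.1442]
tool_rot: [-2.327, 1.571, -2.631]
force: [-0.2, 0.5, -3.2]
grip_width: 0.0392
```

{"fn": "play_rows", "kwargs": {"deltas": [[0,0,-1,0,0,0,30],[0,0,-1,0,0,0,30],[0,0,0,0,0,0,30]]}}

```text
clock: 13.22
position: [0.574, 0.2253, 0.1422]
tool_rot: [-2.299, 1.571, -2.603]
force: [-0.3, -0.1, -2.9]
grip_width: 0.0391
```

{"fn": "play_rows", "kwargs": {"deltas": [[0,0,-1,0,0,0,30],[0,0,-1,0,0,0,30],[0,0,-1,0,0,0,30],[0,0,0,0,0,0,30]]}}

```text
clock: 13.72
position: [0.574, 0.2253, 0.1392]
tool_rot: [-2.525, 1.571, -2.829]
force: [-0.2, 0.9, -2.7]
grip_width: 0.0393
```

{"fn": "play_rows", "kwargs": {"deltas": [[0,0,-0.7,0,0,0,30],[0,0,-0.7,0,0,0,30],[0,0,0,0,0,0,30]]}}

```text
clock: 14.1
position: [0.5741, 0.2253, 0.1381]
tool_rot: [0.586, 1.571, 0.282]
force: [-0.0, -1.1, 0.4]
grip_width: 0.0395
```

Contact came at TCP z = 0.138, the height expected for home (a stop on the pin would be at about 0.148). Releasing.

{"fn": "play_rows", "kwargs": {"deltas": [[0,0,0,0,0,0,43],[0,0,0,0,0,0,48],[0,0,0,0,0,0,55],[0,0,0,0,0,0,65],[0,0,0,0,0,0,70],[0,0,0,0,0,0,70],[0,0,10,0,0,0,70],[0,0,20,0,0,0,70]]}}

```text
clock: 15.1
position: [0.5737, 0.2252, 0.1683]
tool_rot: [-2.367, 1.57, -2.671]
force: [0.8, -0.3, 0.7]
grip_width: 0.0698
```

{"fn": "play_rows", "kwargs": {"deltas": [[0,0,30,0,0,0,70],[0,0,40,0,0,0,70],[-20,0,40,0,0,0,70],[-30,0,20,0,0,0,70],[0,0,0,0,0,0,70],[0,0,0,0,0,0,70]]}}

```text
clock: 15.85
position: [0.5242, 0.2252, 0.2982]
tool_rot: [0.615, 1.57, 0.311]
force: [1.1, -0.3, 0.2]
grip_width: 0.07
```

```bash
python3 - <<'E'
from h import *
o=telemetry.observe();print(o['position'],o['force'],o['grip_width'])
C=cam('wrist');a=shot('wrist','w5.png');s=shot('scene','s5.png');t=shot('top','t5.png')
for n,z in (('home',.094),('pin',.104)):
    P=[.574,.225,z];print(n,'lid',proj('wrist',P,C),proj('scene',P),'bar top',proj('scene',[.574,.225,z+.077]),proj('wrist',[.574,.225,z+.077],C))
u,v=proj('scene',[.574,.225,.13]).astype(int);print(u,v)
o=np.zeros((600,800,3),np.uint8);o[:420,:400]=a[:,80:480,::-1];o[:600,400:]=cv2.resize(s[v-75:v+75,u-50:u+50,::-1],(400,600),interpolation=cv2.INTER_CUBIC)
cv2.imwrite('pics/j5.png',o)
x=cv2.imread('pics/top0.png');d=cv2.absdiff(x,t[:,:,::-1]).max(2)
print('rack diff px',(d[160:250,310:380]>30).sum(),'lid etc',(d[120:320,240:310]>30).sum(),(d[255:320,215:330]>30).sum())
E
```

```text
[0.52424327 0.22523666 0.29816019] [ 1.05699813 -0.32804757  0.17903925] 0.07002925236323031
home lid [290.92248477 221.32680018] [334.9079333  153.79985442] bar top [338.35540205 125.11469781] [294.13110537 246.30969229]
pin lid [291.2645442  223.98775187] [335.33529792 150.25149788] bar top [338.83090608 121.14712801] [294.66966063 250.50791083]
336 140
rack diff px 0 lid etc 0 0
```

View pics/j5.png

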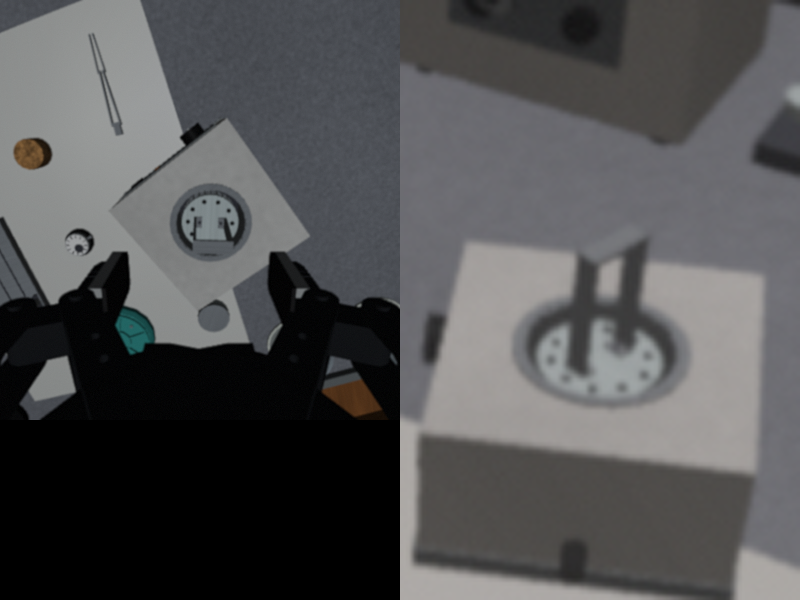

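The lid centre is at scene px (336,155) and the bar top at (340,126). Home predicts (335,154) and (338,125), while a stop on the pin predicts rows 150 and 121. So the basket is home and level, and the other objects haven't moved.

```bash
python3 -c "
from h import *
print(workorder.job_done())"
```

```text
the job is handed in; nothing more can be done
None
```

The wide basket is in the spin dryer, sitting home on the spindle and released. I handed the job in at about 16 s on the clock; no verdict is reported.

- **Lift and draw-off:** I gripped both bail legs, raised the bail past the hook tip and drew the basket off to the front. The largest vertical force I read was about 6 N, while the jaws closed; after that only the basket's weight of about 3 N showed.
- **Alignment:** The cross pin was visible in the pictures, so I turned the basket to match it before lowering, about 17° in all. The top view put the pin at -18.7° and the wrist view at -17.1°, both within the hub's 5°. No searching turn was needed.
- **Seating:** It first touched at tool height 0.138 m, which is the home height; a stop on the pin would have come at 0.148 m. The load there was about 3 N.
- **Last checks:** In the final pictures the lid and crossbar are within about 2 pixels of where home predicts, 3.5 to 5 pixels from a stop on the pin, and the basket looks level. In the parts of the top view I compared (small basket, spare lid, middle of the mat), no pixels changed. The tin was not in them and I did not check it separately. The gripper was open and clear.
- **Disagreement:** The top and wrist cameras differed by about 2 mm sideways; looking at the gripped bail settled that.

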